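Spin a lens mount true on the turntable and brake it on the mark

TASK

Check the rosewood lens mount for run-out: with a fingertip against the brass peg, flick the black truing turntable counter-clockwise (seen from above) so that it runs free and makes at least three full turns under the dial indicator. Then, before it can run down by itself, brake it with a fingertip pressed lightly on its rim so that the white mark stops at the brass pointer, within about a centimetre, and without letting go finish still holding it there with the fingertip. Take hold of nothing, and leave the lens mount, the indicator and everything else on the counter where they are.

Things in the scene. Friction and masses are not known exactly. Their poses are not given: they have to be found in the camera images.
- stand: Dark green cast foot of the lens-truing turntable, fixed, 160 mm across; origin at the centre of its underside on the counter, under the vertical spindle; z up. In its axes the pointer stands at -y (bracket 16 mm wide, to 132 mm from the spindle, up to 77 mm high) and the dial indicator 30 degrees from +x towards +y; the rest of the rim is free all round. Place and turn vary.
- disc (a point): Centre of the upper face of the turntable: a flat blackened steel disc 190 mm across, 8 mm thick, this face 70 mm above the counter. From 62 to 95 mm out the face is flat and clear for a fingertip (graduations and white mark are flush). In the middle a brass locating ring, 62 mm across and 5 mm high, holds the lens mount.
- turntable (a joint): Angle of the free turntable on its spindle, rad, growing counter-clockwise from above and counting on past whole turns; starts between 1.4 and 4.1. The white mark is at the pointer at every whole turn (0, 6.283, 12.566 ...). About 1.8 kg and 0.0075 kg m2 on an easy ball bearing: left alone it loses 0.1 to 0.3 rad/s each second. A fingertip pressing 3 N or more stops it within about 0.1 s.
- mark (a point): Outer end, at the rim, of the white mark: a painted bar 9 mm wide and 28 mm long, running radially inwards from the edge of the turntable's upper face; the point lies 95 mm from the spindle, 70 mm above the counter, and turns with the turntable.
- pointer (a point): Tip of the fixed brass pointer, a cone that points at the rim; 97 mm from the spindle, 70 mm above the counter.
- peg (a point): Middle of the brass finger peg, 10 mm thick, that stands 22 mm up from the turntable's face (top at 92 mm above the counter), 55 mm from the spindle; it is 120 degrees counter-clockwise of the white mark and turns with the turntable. The point is 11 mm below its top. Push it with the outside of the fingers, never pinch it.
- lens_mount: Rosewood lens mount with brass cell and lens, 52 mm across, 30 mm high, 60 g, lying loose inside the locating ring in the middle of the turntable; origin at the centre of its underside. It rides round with the turntable and must stay seated.
- gauge: Dial test indicator on a fixed black magnetic block (50 x 46 x 40 mm) with a steel post and arm up to 120 mm high; origin at the centre of the block's underside, 140 mm from the spindle. Its arm, 16 mm wide with a dial 36 mm across, reaches in over the rim, 103 mm and more above the counter, to the lens mount; the peg passes beneath it. Do not touch.
- bin_frame: Wooden foot (90 x 130 mm) with two uprights of the tin tilting bin, fixed; origin at the centre of its underside. Bystander, up to 70 mm high.
- tilt_bin (a joint): Tilt of the tin bin of spent screws on its pivot, rad, 0 level. Leave it alone.
- focusing_slide: Dark red lacquered focusing slide, 150 x 110 mm, 50 mm high with brass wire card holders, loose; origin at the centre of its underside. Bystander.
- hood: Celluloid viewer hood, a hollow open on one side, 66 x 121 x 53 mm, loose; origin at the centre of its underside. Bystander.
- awl: Horn-handled awl, 140 mm long, 22 mm thick, lying loose; origin at its middle, on the counter. Bystander.
- spare_mount: Second rosewood lens mount, 52 mm across, 30 mm high, loose on the counter; origin at the centre of its underside. Bystander.
- loupe: Black eyeglass loupe, 38 mm across, 42 mm high, loose; origin at the centre of its underside. Bystander.
- cement_bottle: Amber glass cement bottle, 38 mm across, 62 mm high, loose; origin at the centre of its underside. Bystander.
There are look-alikes about, which are no part of the job. Leave any blue, red or turquoise look-alike of the lens_mount alone.

How it is judged:
By the outcome, as a careful person would: the job done as asked, in the order asked, and still so for the second after the job is handed in, while the arm keeps its last pose, push and grip.
It also fails if it takes over 42 s, if anything falls off the work surface, if the arm or the gripper's body presses on something with over 40 N, if the wrist force passes 120 N, or if a joint passes its speed limit or range.

ROBOT

A 7-joint arm with a two-finger parallel gripper is mounted at the origin on the work surface. World frame = base frame: x ahead of the robot, y to its left, z up, the work surface at z = 0. Lengths are in m, angles in rad, forces in N, time in s.
With the tool pointing down it reaches from about 0.4 to 0.875 m from the base axis. Payload 19.3 kg.
Tool frame: the origin (TCP) lies on the centre line of the jaws, within the pads' length; the fingertips stand 25 mm ahead of it and the grasp point (between the pads) lies 6 mm ahead of it; z points along the fingers, y is the direction in which the jaws open and shut (so a half turn about z gives the same grasp; the last joint's range is limited). The gripper opens to 85 mm and grips with 20 to 120 N. Pads are 22 mm wide; open, the fingers measure 114 mm over their backs; the gripper's body (76 mm by 85 mm) begins 54 mm behind the grasp point. The pads swing forward as they close: fully open they stand 13 mm farther back than shut.
Start: joints at [1.249, 0.521, -0.036, 1.599, 0.021, 1.021, -0.113], TCP at [0.156, -0.605, 0.256] pointing down, gripper open.
Joint ranges: [-2.91, 2.91], [-0.3, 2.13], [-1.5, 1.42], [0.17, 2.43], [-1.26, 4.41], [0.16, 1.93], [-2.52, 2.52]. Speed limits (rad/s): [1.89, 1.89, 2.39, 2.39, 3.01, 3.01, 3.01].

INTERFACE

Orientations are given as a unit quaternion [x, y, z, w].
In Python, from workcell import env gives the robot as it stands. The module is installed in compiled form; this text tells all that it offers. Calls block until the motion is done:
- env.goto(position, orientation): joint-space move of the TCP to a pose.
- env.move_straight(position, attitude=None, v=0.15): straight line of the TCP; attitude=None keeps the orientation; v is the mean speed in m/s.
- env.move_joints(angles): joint-space move.
- env.gripper_to(opening, f_grip=None): finger opening in m; f_grip is the grip in N (None keeps the last); returns when the fingers have stopped.
- env.hold(seconds).
- env.ik(position, orientation): joint angles nearest the present ones, or None.
- env.read_state(): the state.
- env.snapshot(name): name is "scene" or "top" or "wrist"; returns the picture (480x640x3 uint8, red, green, blue); there is no depth.
- env.camera_info(name): a dict with "K" (3x3 intrinsics, pixels), "origin" and "attitude" of the camera in the world. Camera axes: x right, y down, z forward; pixel columns grow to the right and rows downward; lengths in m; the calibration is good to about 2 mm. A picture is of the moment at which its call begins: read the wrist's pose just before it. camera_info takes no time and is no camera call; for the wrist camera it gives the pose at the moment of the call.
A pose or a line that the arm cannot do raises env.IKError and nothing moves.
- env.sign_off(): hands the job in, once; it reports no verdict.
Trained networks look in the newest picture that a camera, given by its name, has taken for a name from the list of things; names that differ only in an ending like _2 or _b are one class to them, and where a whole thing is asked for, a point or a joint stands for the part that bears it (a point fixed in the world has none). Each returns a list of dicts, best first, with "conf" (0 to 1); they miss things now and then, are a little off and sometimes report something else, mostly with a low value. They report only what shows in the picture. A call takes as long as a camera call. They do not tell look-alikes from the thing itself.
- env.trace(camera, thing): "pixels" (480x640 bool, what is visible of it) and "box" ([left, top, right, bottom] in pixels, round what is visible of it).
The state is a dict: "clock": time; "joints": joint angles; "joint_velocities": joint speeds; "joint_efforts": joint torques, N m; "tcp_pos": TCP position; "ee_rot": TCP orientation; "contact_force": force on the tool from outside, world axes, zero at the start; "wrist_torque": the same for the moment, N m; "grip_width": finger opening in m.
Only numpy, scipy, OpenCV 4.12 (cv2) and the standard library are available. Lean on these libraries where they do the work, as an engineer would, in place of code of your own. Each camera call takes 0.05 s, during which the arm holds its last target. There are 200 camera calls.

## Working session

There is one attempt and no reset: what is moved stays moved. The work goes in short steps, each a Python script; the robot and the scene stay as the last script left them, time stands still between calls to the robot, and variables do not carry over. Pictures are saved under pics/ and viewed, on a budget of 10 in all, crops included, one or two more only if the job needs it, and the job is handed in when it is done.

```bash
ls; mkdir -p pics
python3 - <<'E'
from workcell import env
import cv2,numpy as np
for n in("scene","top"):
    im=env.snapshot(n); cv2.imwrite(f"pics/{n}0.png",im[:,:,::-1])
    c=env.camera_info(n); print(n,np.round(c["K"],1).tolist(),np.round(c["origin"],4),np.round(c["attitude"],4).tolist())
    for t in("stand","disc","mark","pointer","peg","lens_mount","gauge"):
        print(t,[(np.round(d["box"]).tolist(),round(d["conf"],2),[round(float(v.mean()),1) for v in np.nonzero(d["pixels"])[::-1]]) for d in env.trace(n,t)][:4])
s=env.read_state();print(s)
E
```

```text
pics
scene [[530.0, 0.0, 324.7], [0.0, 530.0, 244.3], [0.0, 0.0, 1.0]] [1.2048 0.7783 0.9828] [0.3086, 0.8539, -0.395, -0.1399]
stand [([270.0, 232.0, 349.0, 297.0], 0.65, [310.8, 261.9])]
disc [([274.0, 231.0, 346.0, 282.0], 0.95, [311.9, 256.7])]
mark [([271.0, 232.0, 346.0, 283.0], 0.94, [311.8, 256.7])]
pointer [([268.0, 230.0, 347.0, 294.0], 0.67, [310.2, 261.3])]
peg [([271.0, 230.0, 350.0, 283.0], 0.75, [312.0, 256.6])]
lens_mount [([247.0, 283.0, 269.0, 302.0], 0.79, [255.4, 291.7]), ([300.0, 241.0, 320.0, 263.0], 0.75, [309.4, 250.5]), ([281.0, 222.0, 298.0, 240.0], 0.71, [289.6, 228.9]), ([330.0, 222.0, 345.0, 241.0], 0.46, [337.5, 231.4])]
gauge [([284.0, 255.0, 315.0, 324.0], 0.88, [301.4, 294.4])]
top [[508.0, 0.0, 321.3], [0.0, 508.0, 241.4], [0.0, 0.0, 1.0]] [ 0.3132 -0.0218  1.3507] [-0.6965, 0.711, -0.0628, 0.0741]
stand [([303.0, 199.0, 385.0, 274.0], 0.89, [338.4, 235.7]), ([207.0, 198.0, 226.0, 220.0], 0.46, [214.4, 208.0])]
disc [([299.0, 199.0, 374.0, 274.0], 0.97, [337.2, 236.2]), ([443.0, 195.0, 456.0, 212.0], 0.75, [448.3, 205.7])]
mark [([302.0, 200.0, 375.0
[... 489 characters left out ...]
 0.52137317, -0.03628068,  1.59950785,  0.02120545,
        1.02110193, -0.11283654]), 'joint_velocities': array([-3.83786195e-05, -3.38050817e-04, -4.44917550e-04, -3.75033148e-04,
        5.64842888e-04,  5.98657231e-04, -1.89354766e-05]), 'joint_efforts': array([-6.74073744e-04, -9.26776814e+01,  1.97649747e+00, -3.70241404e+01,
        1.77751703e-02,  1.86723046e-03, -4.39101939e-05]), 'tcp_pos': array([ 0.15569863, -0.6052853 ,  0.25630491]), 'ee_rot': array([ 9.92088832e-01,  1.25537840e-01, -7.37975204e-06, -1.29696565e-06]), 'contact_force': array([0.35326546, 0.10317757, 0.04036134]), 'wrist_torque': array([ 0.00882783, -0.01344984, -0.02583132]), 'grip_width': 0.08499318000682865}
```

```bash
cat > h.py <<'E'
import numpy as np,cv2
from scipy.spatial.transform import Rotation as R
from workcell import env
def ray(c,u,v,z):
    d=R.from_quat(c["attitude"]).apply(np.linalg.inv(c["K"])@[u,v,1]); o=np.array(c["origin"])
    return o+d*(z-o[2])/d[2]
def proj(c,p):
    q=c["K"]@R.from_quat(c["attitude"]).inv().apply(np.array(p)-c["origin"]); return q[:2]/q[2]
E
python3 - <<'E'
import cv2,numpy as np
from h import *
a=cv2.imread("pics/top0.png"); b=cv2.imread("pics/scene0.png")
x=cv2.resize(a[165:315,240:440],(800,600),interpolation=cv2.INTER_CUBIC)
cv2.imwrite("pics/v1.png",x)
cv2.imwrite("pics/v2.png",a)
c=env.camera_info("top"); print(ray(c,337.1,236.2,.07), ray(c,308,201,.1))
c=env.camera_info("scene"); print(ray(c,311.8,256.7,.07))
E
```

```text
[ 0.57770745 -0.04456203  0.07      ] [0.66483391 0.02785956 0.1       ]
[ 0.58271562 -0.03269194  0.07      ]
```

View pics/v1.png

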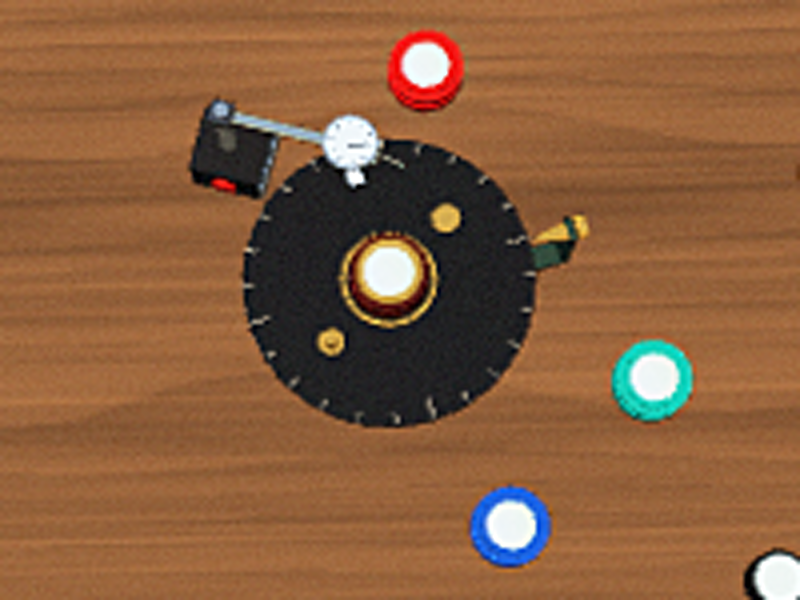

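View pics/v2.png

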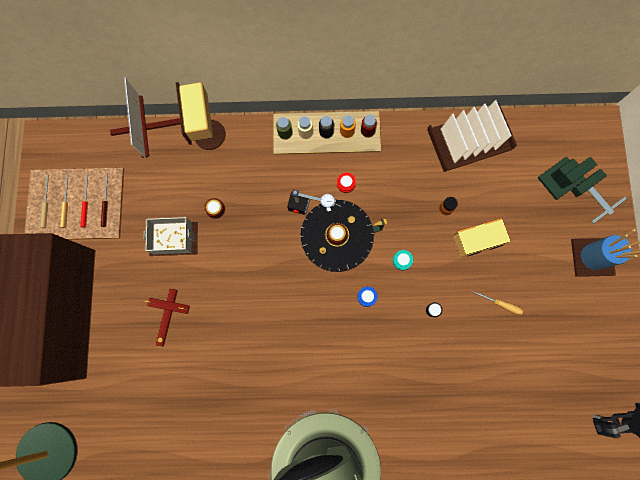

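The crop shows the disc centred at (390,283). Two brass spots sit on its face, at (332,342) and (446,218). The mark isn't visible, so it is probably under the dial at (350,150). The pointer is at (545,240) and the gauge block at (232,150). For look-alike mounts, red is at (425,70), turquoise at (652,380) and blue at (510,527). The rosewood one at (388,272) is on the disc.

If the mark is under the dial, the peg would be the spot at (332,342), 120° counter-clockwise of it. I'll confirm this from close up.

```bash
cat >> h.py <<'E'
C=np.array([0.578,-0.045])
def quat(deg,flip=0):
    a=np.deg2rad(deg+180*flip); x=np.array([np.cos(a),np.sin(a),0]); z=np.array([0,0,-1.]); return R.from_matrix(np.c_[x,np.cross(z,x),z]).as_quat()
E
python3 - <<'E'
from h import *
c=env.camera_info("wrist"); s=env.read_state()
Rt=R.from_quat(s["ee_rot"]); print("cam in tool",Rt.inv().apply(c["origin"]-s["tcp_pos"]),np.round((Rt.inv()*R.from_quat(c["attitude"])).as_matrix(),2).tolist(),np.round(c["K"],1).tolist())
p=[.50,-.045,.30]
for f in(0,1): print(f,env.ik(p,quat(165,f)))
f=0 if env.ik(p,quat(165,0)) is not None else 1
js=[env.ik(p,quat(165,f)) for f in (0,1)]; js=[(np.abs(j[6]) if j is not None else 9) for j in js]; f=int(np.argmin(js))
env.goto(p,quat(165,f)); env.gripper_to(0.0,20)
c=env.camera_info("wrist");im=env.snapshot("wrist"); cv2.imwrite("pics/w1.png",im[:,:,::-1]); np.savez("w1.npz",**{k:np.array(v) for k,v in c.items()})
print(f,env.read_state())
for t in("disc","lens_mount"):
    print(t,[(np.round(d["box"]).tolist(),round(d["conf"],2)) for d in env.trace("wrist",t)][:4])
E
```

```text
cam in tool [ 0.0686649  -0.00020404 -0.11752033] [[0.0, -0.96, -0.27], [1.0, 0.0, -0.0], [0.0, -0.27, 0.96]] [[355.0, 0.0, 317.3], [0.0, 355.0, 238.5], [0.0, 0.0, 1.0]]
0 [ 0.64894838  0.38197157 -0.87488496  1.83288971  0.33031911  1.08010694
  0.95988108]
1 [ 0.28674322  0.29647691 -0.39198942  1.8493991   0.13128581  1.02090264
 -1.99123864]
0 {'clock': 3.9667, 'joints': array([ 0.64891054,  0.38199202, -0.87487231,  1.83288225,  0.33033576,
        1.08009388,  0.95985301]), 'joint_velocities': array([ 6.21441562e-04,  1.82772154e-03,  5.46588930e-04, -1.32626440e-03,
        8.66193415e-06, -1.10555461e-03, -6.61266306e-04]), 'joint_efforts': array([-6.98030599e-04, -6.62547398e+01, -1.06776300e+01, -3.62411857e+01,
        1.88698625e-02,  1.02023314e-03, -1.28954216e-04]), 'tcp_pos': array([ 0.50001001, -0.04498982,  0.29999256]), 'ee_rot': array([1.30524341e-01, 9.91445105e-01, 6.44024796e-07, 2.51779222e-06]), 'contact_force': array([ 0.42337674, -0.51092382, -0.03950392]), 'wrist_torque': array([-0.03955775, -0.01504117,  0.0403695 ]), 'grip_width': -8.582352351156063e-05}
disc [([256.0, 193.0, 430.0, 338.0], 0.67)]
lens_mount [([213.0, 126.0, 264.0, 176.0], 0.95), ([319.0, 264.0, 368.0, 311.0], 0.69), ([160.0, 233.0, 213.0, 276.0], 0.68)]
```

View pics/w1.png

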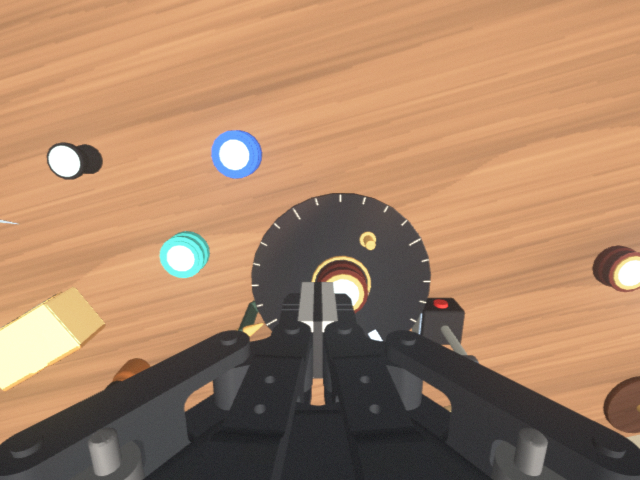

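The wrist view settles it. The standing peg is at (368,241) and the white bar at (375,335) beside the gauge, so the peg is 120° CCW of the mark as expected. The pointer is at (258,325). Next I'll measure the circle, peg and mark.

```bash
cat >> h.py <<'E'
def circ(P):
    A=np.c_[2*P,np.ones(len(P))]; s=np.linalg.lstsq(A,(P**2).sum(1),rcond=None)[0]; return s[:2],np.sqrt(s[2]+s[0]**2+s[1]**2)
def rim(c,im,C0,z=.07,angs=range(90,250,2)):
    g=cv2.GaussianBlur(im.max(2),(3,3),0).astype(float); P=[]
    for a in np.deg2rad(angs):
        d=np.array([np.cos(a),np.sin(a)]); rr=np.arange(.083,.11,.0005)
        px=np.array([proj(c,[*(C0+r*d),z]) for r in rr],np.float32)
        v=cv2.remap(g.astype(np.float32),px[:,:1],px[:,1:],1).ravel(); k=np.argmax(np.diff(cv2.blur(v[:,None],(1,3)).ravel())); P.append(C0+rr[k]*d)
    P=np.array(P)
    for _ in range(4):
        cc,r=circ(P); e=np.abs(np.linalg.norm(P-cc,axis=1)-r); P=P[e<max(2*np.median(e),.0005)]
    return cc,r,len(P)
E
python3 - <<'E'
from h import *
w=dict(np.load("w1.npz")); im=cv2.imread("pics/w1.png"); t=env.camera_info("top"); ti=cv2.imread("pics/top0.png")
print(rim(w,im,C),rim(t,ti,C,angs=range(80,270,2)))
b=im.astype(int)
cc=rim(w,im,C)[0]
def pol(p): d=p[:2]-cc; return np.round(p,4),round(np.linalg.norm(d)*1e3,1),round(np.degrees(np.arctan2(d[1],d[0])),1)
br=((b[...,2]-b[...,0])>60); br[:225]=0;br[255:]=0;br[:,:355]=0;br[:,382:]=0
ys,xs=np.nonzero(br);print(xs.min(),xs.max(),ys.min(),ys.max(),xs.mean(),ys.mean())
print("peg top",pol(ray(w,370.5,245,.092)),"base",pol(ray(w,368,239,.07)),"mean .081",pol(ray(w,xs.mean(),ys.mean(),.078)))
m=(im.min(2)>150); m[:325]=0;m[345:]=0;m[:,:362]=0;m[:,390:]=0;ys,xs=np.nonzero(m);print(len(xs),pol(ray(w,xs.mean(),ys.mean(),.07)))
print("pointer",pol(ray(w,264,325,.07)),"top",pol(ray(t,240+538/4,165+242/4,.07)))
cv2.imwrite("pics/w1c.png",cv2.resize(im[180:360,240:450],None,fx=3.3,fy=3.3,interpolation=2))
E
```

```text
(array([ 0.57918253, -0.04056968]), np.float64(0.09297871464617281), 64) (array([ 0.58005027, -0.04386601]), np.float64(0.09377142094016593), 78)
360 375 232 249 367.83829787234043 240.08510638297872
peg top (array([ 0.5418, -0.0026,  0.092 ]), np.float64(53.3), np.float64(134.6)) base (array([ 0.5422, -0.002 ,  0.07  ]), np.float64(53.4), np.float64(133.8)) mean .081 (array([ 0.5408, -0.003 ,  0.078 ]), np.float64(53.7), np.float64(135.7))
97 (array([ 0.6519, -0.0195,  0.07  ]), np.float64(75.7), np.float64(16.1))
pointer (array([ 0.6081, -0.1334,  0.07  ]), np.float64(97.2), np.float64(-72.7)) top (array([ 0.6037, -0.1417,  0.07  ]), np.float64(104.1), np.float64(-76.4))
```

View pics/w1c.png

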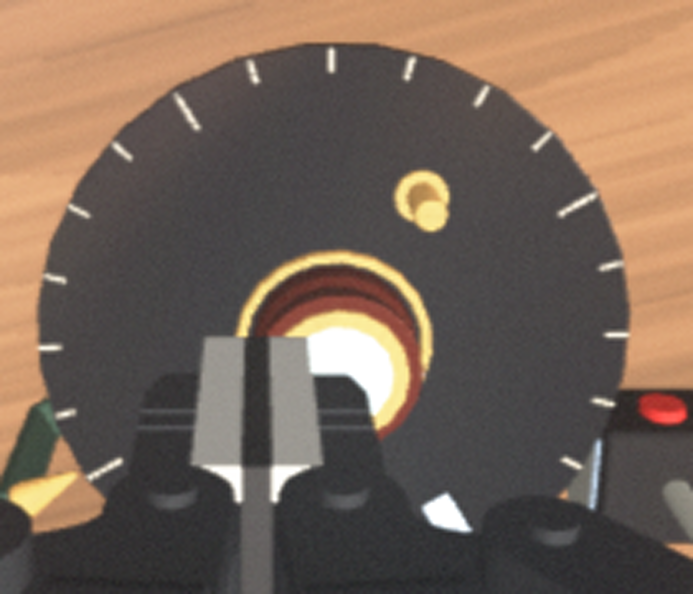

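```bash
cat >> h.py <<'E'
C=np.array([0.5795,-0.042]); PTR=-72.7
def at(deg,r): a=np.deg2rad(deg); return C+r*np.array([np.cos(a),np.sin(a)])
BA=208; B=at(BA,.080); QB=quat(BA)
E
python3 - <<'E'
from h import *
print(env.ik([*B,.15],QB))
env.goto([*B,.15],QB); env.move_straight([*B,.101],v=.1); env.hold(.1)
s=env.read_state(); f0=s["contact_force"]; print(s["clock"],f0)
z=.101; 
while z>.088:
    z-=.001; env.move_straight([*B,z],v=.03); env.hold(.03); s=env.read_state(); f=s["contact_force"]-f0
    print(round(z,4),round(s["tcp_pos"][2],5),np.round(f,1),round(s["clock"],3))
    if abs(f[2])>3: break
env.move_straight([*B,z+.005],v=.03); s=env.read_state(); t=s["clock"];
env.move_straight([*B,z],v=.1); s=env.read_state(); print("fast",s["clock"]-t,s["tcp_pos"],s["contact_force"]-f0)
env.hold(.1); s=env.read_state(); print(s["tcp_pos"],s["contact_force"]-f0)
env.move_straight([*B,.120],v=.2)
c=env.camera_info("wrist"); t=env.read_state()["clock"]; im=env.snapshot("wrist"); print(env.read_state()["clock"]-t)
cv2.imwrite("pics/w2.png",im[:,:,::-1]); np.savez("w2.npz",**{k:np.array(v) for k,v in c.items()})
E
```

```text
[ 0.67512723  0.64319084 -0.88013767  1.95012283  0.65502867  0.86161318
  1.50151676]
5.475 [ 0.5680883   0.66302238 -0.8235768 ]
0.1 0.10016 [ 0.2 -0.4  1. ] 5.758
0.099 0.09896 [-0.5 -0.1  0.5] 6.042
0.098 0.09794 [ 0.5 -0.9  1. ] 6.325
0.097 0.09698 [-0.7  0.   0.2] 6.608
0.096 0.09596 [ 0.2 -0.5  0.9] 6.892
0.095 0.09509 [-0.6 -1.1  4.8] 7.175
fast 0.25 [ 0.50921801 -0.07952121  0.09505087] [-1.16300305 -1.04941345 11.48253231]
[ 0.5092104  -0.07954262  0.09506755] [-1.47055272 -1.94857021 11.52409583]
0.05000000000000071
```

View pics/w2.png

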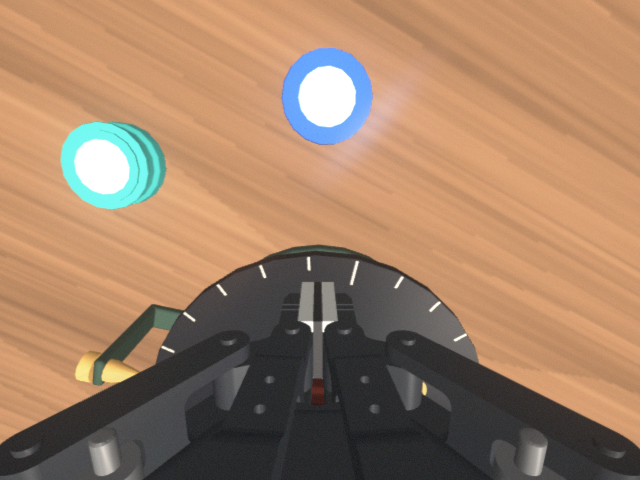

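The tip touches the face at TCP z≈0.0951. The press measured about 11 N, and every move lasts at least 0.25 s. From this hover I can see the near rim and the pointer at (130,375). Now the flick.

```bash
cat >> h.py <<'E'
def mark(c,im):
    A=np.arange(130,285,.5); rr=np.arange(.085,.0935,.001)
    px=np.array([[proj(c,[*at(a,r),.07]) for r in rr] for a in A],np.float32)
    g=im.min(2).astype(np.float32); v=(cv2.remap(g,px[...,:1].squeeze(),px[...,1:].squeeze(),1)>135).mean(1)
    v[np.abs(A-BA)<11]=0
    k=np.convolve(v,np.ones(11)/11,"same"); i=k.argmax()
    if k[i]<.6: return None
    m=np.abs(A-A[i])<6; return float((A[m]*v[m]).sum()/v[m].sum())
def look(n,show=True,cam="wrist"):
    out=[]
    for _ in range(n):
        t=env.read_state()["clock"]; c=env.camera_info(cam); im=env.snapshot(cam); a=mark(c,im)
        if a is not None: out.append((round(t,3),round(a,1)))
    if show: print(out)
    return out,im
E
python3 - <<'E'
from h import *
th=np.deg2rad(165); er=np.array([np.cos(th),np.sin(th)]); m=np.array([-np.sin(th),np.cos(th)]); Q=quat(165)
S=C+.048*er-.054*m; E=C+.058*er+.060*m
for p,q in(([*S,.16],Q),([*S,.105],Q),([*E,.105],Q)): print(np.round(env.ik(p,q),2))
env.move_straight([*B,.16],v=.2); env.goto([*S,.16],Q); env.move_straight([*S,.105],v=.15)
s=env.read_state(); print(s["clock"],s["contact_force"])
env.move_straight([*E,.105],v=.135)
s=env.read_state(); print(s["clock"],s["tcp_pos"],s["contact_force"])
env.move_straight([*(E+.012*er),.125],v=.3); env.goto([*B,.12],QB)
print(env.read_state()["clock"])
o,im=look(40); cv2.imwrite("pics/w3.png",im[:,:,::-1])
cv2.imwrite("pics/s3.png",env.snapshot("scene")[:,:,::-1]); print(env.read_state()["clock"])
E
```

```text
[ 0.35  0.61 -0.7   1.87  0.51  0.85  0.7 ]
[ 0.31  0.69 -0.64  1.9   0.59  0.75  0.64]
[ 0.53  0.65 -0.65  1.98  0.6   0.71  0.81]
9.8583 [-0.24000127  0.8964015   1.32793531]
10.8583 [ 0.5083126  -0.08410087  0.10520856] [ 0.83627086 -0.19089511 -0.42887537]
11.775
[(11.775, 142.6), (11.825, 156.3), (11.875, 170.5), (11.925, 184.9), (12.075, 227.5), (12.125, 241.5), (12.175, 255.6), (12.225, 269.5), (13.125, 146.7), (13.175, 159.8), (13.225, 173.0), (13.275, 186.4), (13.425, 225.9), (13.475, 239.0), (13.525, 252.0), (13.575, 264.9)]
13.825
```

Release was clean at about 5 rad/s, with a run-down of about 0.24 rad/s². I'll let it run well past three turns, then track it again at the press hover.

Run:
```python
from h import *
w=dict(np.load("w2.npz")); 
for u,v in((140,377),(135,374)):
    p=ray(w,u,v,.07)[:2]-C; print("pointer",np.linalg.norm(p),np.degrees(np.arctan2(p[1],p[0]))%360)
env.move_straight([*B,.098],v=.1)
env.hold(19.5-env.read_state()["clock"])
o=[]
while env.read_state()["clock"]<23.:
    o+=look(1,False)[0]; env.hold(.03)
im=look(1,False)[1]; cv2.imwrite("pics/w4.png",im[:,:,::-1])
print(o); import json; json.dump(o,open("o.json","w"))
t,a=np.array(o).T; a=np.degrees(np.unwrap(np.radians(a))); k=np.polyfit(t-23,a,2); print(k,np.abs(np.polyval(k,t-23)-a).max(),env.read_state()["clock"],env.read_state()["contact_force"])
```

```text
pointer 0.10023194822671586 285.60026296907256
pointer 0.10308957993811008 284.8457248713871
[(19.917, 154.3), (20.0, 168.3), (20.083, 182.5), (20.167, 195.5), (20.333, 225.0), (20.417, 239.0), (20.5, 252.9), (22.25, 155.6), (22.333, 167.5), (22.417, 179.5), (22.5, 191.5), (22.75, 226.8), (22.833, 238.2), (22.917, 249.7)]
[  5.33155573  21.82962599 215.47223935] 58.67960228369074 23.05 [ 1.42184317  0.61600883 -0.0809154 ]
```

View pics/w4.png

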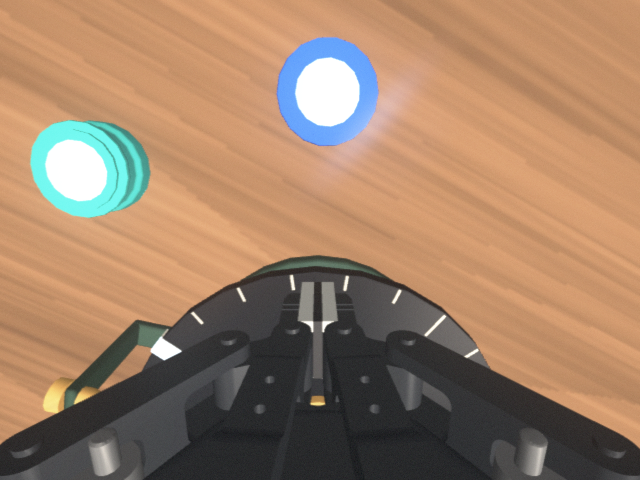

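Mark is at the left rim (165,348) heading for the pointer at (75,398), with speed now about 2.4 rad/s after roughly 6 turns. I'll stop it on its next pass.

Run:
```python
from h import *
import json
o=json.load(open("o.json")); o=[(t,a+(360 if t>21.5 else 0)) for t,a in o]
def fit(o):
    t,a=np.array(o).T; k=np.polyfit(t-23,a,2); return k,np.abs(np.polyval(k,t-23)-a).max()
k,e=fit(o); print(k,e)
sol=lambda k,A: (lambda r: 23+min(x.real for x in r if x.real>0))(np.roots([k[0],k[1],k[2]-A]))
t0=sol(k,720+150); print("mark at 150 at",t0)
env.hold(t0-env.read_state()["clock"])
while True:
    p=look(1,False)[0]
    if p: o.append((p[0][0],p[0][1]+720))
    k,e=fit(o)
    if np.polyval(k,env.read_state()["clock"]-23)>720+232: break
w=np.polyval(np.polyder(k),sol(k,720+283)-23); print(o[-8:],k,e,"w",np.radians(w))
tc=sol(k,720+283)-.22; n=env.read_state()["clock"]; print(n,tc)
if tc>n: env.hold(tc-n)
print(env.read_state()["clock"])
env.move_straight([*B,.095],v=.1)
s=env.read_state(); print(s["clock"],s["tcp_pos"],s["contact_force"])
env.hold(.2); s=env.read_state(); print(s["clock"],s["tcp_pos"],s["contact_force"])
_,im=look(1); cv2.imwrite("pics/w5.png",im[:,:,::-1])
_,im=look(1); cv2.imwrite("pics/w6.png",im[:,:,::-1])
for n in("scene","top"): cv2.imwrite(f"pics/{n}5.png",env.snapshot(n)[:,:,::-1])
a=cv2.imread("pics/w6.png"); sc=cv2.imread("pics/scene5.png"); tp=cv2.imread("pics/top5.png")
x=np.hstack([cv2.resize(sc[205:305,260:360],(400,400),interpolation=2),cv2.resize(tp[190:290,290:390],(400,400),interpolation=2)]); cv2.imwrite("pics/v5.png",x)
```

```text
[ -5.63219554 133.44266366 619.96927054] 1.7386107243454774
mark at 150 at 25.051292063786793
[(25.25, 890.0), (25.3, 895.6), (25.35, 901.2), (25.4, 906.7), (25.45, 912.2), (25.7, 940.6), (25.75, 944.5), (25.8, 949.9)] [ -5.63469983 133.2807948  619.61765053] 2.2011652964089308 w 1.6670217419067481
25.85 26.13133066056685
26.1333
26.3833 [ 0.50908459 -0.07959785  0.09506884] [ 0.22716341 -0.02575479  6.0903904 ]
26.5833 [ 0.50910356 -0.07956556  0.09510147] [-0.06311601 -0.79367968  6.0337786 ]
[]
[]
```

View pics/w6.png

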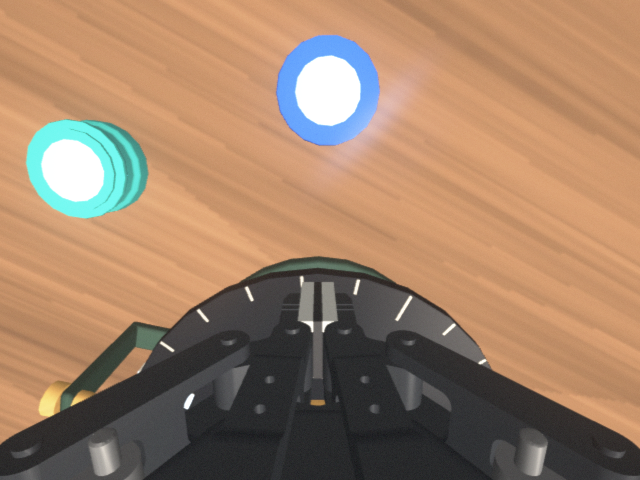

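View pics/v5.png

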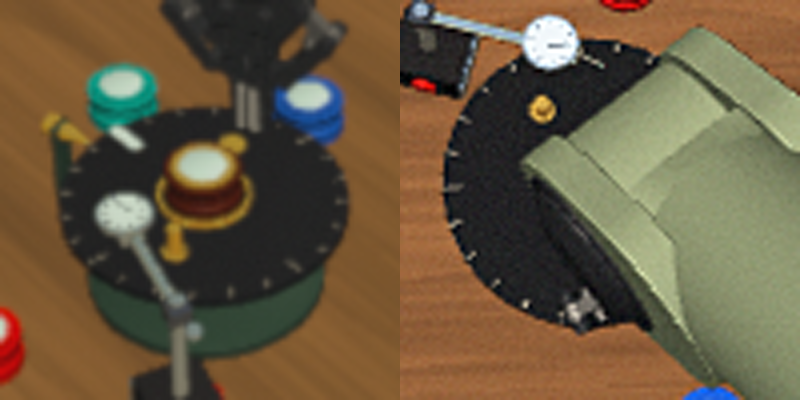

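Run:
```python
from h import *
def b(c,u,v,z,cc=C): p=ray(c,u,v,z)[:2]-cc; return round(np.linalg.norm(p)*1e3,1),round(np.degrees(np.arctan2(p[1],p[0]))%360,1)
s=env.camera_info("scene"); t=env.camera_info("top"); w=env.camera_info("wrist")
si=cv2.imread("pics/scene5.png"); rs=rim(s,si,C,angs=list(range(20,200,2))); print("scene rim",rs)
f=lambda x,y:(260+x/4-.5,205+y/4-.5)
for n,q in dict(markout=(112,127),markin=(143,150),mark=(127,138),ptr=(89,146),ptr0=(72,135)).items():
    print(n,b(s,*f(*q),.07,rs[0]),b(s,*f(*q),.07))
Ct=np.array([.58005,-.0439])
print("peg top",b(t,290+143/4,190+108/4,.092,Ct),"peg scene",b(s,*f(175,229),.092,rs[0]),"ptr top0",b(t,240+535/4,165+243/4,.07,Ct))
print("wrist sliver",b(w,190,400,.07)); 
# dial-gauge-based stand yaw: block centre
a=cv2.resize(si[220:270,265:305],(640,800),interpolation=2)[:600]; cv2.imwrite("pics/v6.png",a)
```

```text
scene rim (array([ 0.58311007, -0.0408546 ]), np.float64(0.09749029983464483), 51)
markout (np.float64(98.9), np.float64(269.0)) (np.float64(97.8), np.float64(271.1))
markin (np.float64(66.3), np.float64(267.2)) (np.float64(65.1), np.float64(270.4))
mark (np.float64(83.1), np.float64(268.3)) (np.float64(82.0), np.float64(270.8))
ptr (np.float64(95.3), np.float64(283.3)) (np.float64(95.1), np.float64(285.6))
ptr0 (np.float64(112.0), np.float64(282.4)) (np.float64(111.7), np.float64(284.3))
peg top (np.float64(51.6), np.float64(32.1)) peg scene (np.float64(51.5), np.float64(34.0)) ptr top0 (np.float64(98.6), np.float64(283.5))
wrist sliver (np.float64(66.8), np.float64(273.4))
```

View pics/v6.png

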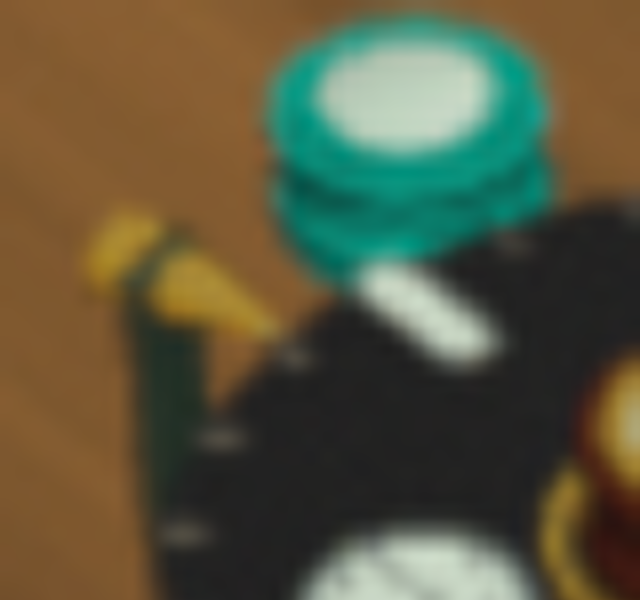

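The brake stopped it about 14° short of the pointer: mark at 270.8° and pointer at 285.6° in the scene camera. The next graduation, 15° on, lies at the pointer tip, which agrees. Without letting go, I'll carry the rim the remaining arc under the pressed fingertip.

Run:
```python
from h import *
z=.0949; env.move_straight([*B,z],v=.1); print(env.read_state()["contact_force"])
for d in np.linspace(0,14.4,5)[1:]:
    env.move_straight([*at(BA+d,.080),z],quat(BA+d),v=.03); s=env.read_state(); print(round(s["clock"],2),s["contact_force"])
env.hold(.2)
si=env.snapshot("scene"); cv2.imwrite("pics/s7.png",si[:,:,::-1]); cv2.imwrite("pics/w7.png",env.snapshot("wrist")[:,:,::-1])
cv2.imwrite("pics/v7.png",cv2.resize(si[205:305,260:360,::-1],(600,600),interpolation=2))
```

```text
[-1.42835362 -0.31514412  8.80668072]
27.35 [-1.2936068   0.64668263  9.14342127]
27.67 [-1.42266738  0.56231481  9.60690869]
27.98 [-0.96542763 -0.99527192  9.48159748]
28.3 [-1.26594885 -0.88317407  9.06808944]
```

View pics/v7.png

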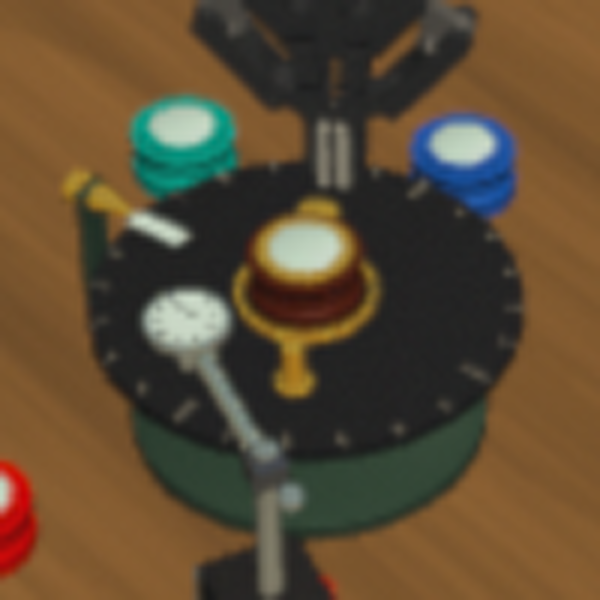

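The pointer tip at (128,212) now meets the outer end of the white bar at (130,215). The lens mount is seated, the gauge is untouched, and the fingertip is pressing at about 9 N. Handing in.

Run:
```python
from workcell import env
s=env.read_state(); print(s["clock"],s["contact_force"],s["joint_velocities"].round(3)); env.sign_off()
```

```text
28.6 [-0.29208292 -0.70261336  8.47434912] [-0.    -0.001 -0.001  0.001  0.     0.001 -0.   ]
the job is handed in; nothing more can be done
```

The job is handed in with the white mark at the brass pointer, but the brake alone missed it by about 14° (roughly 24 mm at the rim). I made up the difference by carrying the rim that last stretch counter-clockwise under the pressed fingertip, without letting go.

- **Flick:** I pushed the brass peg counter-clockwise with the closed fingers. The turntable left the finger at about 5 rad/s and ran free for about 8 turns.
- **Brake:** I braked it at about 1.7 rad/s with roughly 6 N on the rim, well before it would have run down.
- **Last checks:** In the final scene picture the mark's outer end meets the pointer tip to within a few millimetres. The fingertip was still pressing about 8.5 N at 28.6 s, inside the 42 s limit. The lens mount was seated in its ring, and the gauge and nearby look-alike mounts looked undisturbed. I did not check the more distant items again.
- **Disagreements:** The cameras put the pointer at slightly different bearings, 283.5° to 287.4°, so I judged the final alignment within a single picture. I also tried a light press on the still turntable before the flick, to find the contact height.

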